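Set the spindle lock: turn the slotted disc, push the bar through

TASK

Set the spindle lock on the bench: with the fingertips, push one of the brass studs to turn the steel disc until its slot lines up with the yellow bar, then push the bar by its orange tab through the disc until it is fully home against the stop in the far holder, and leave it there. Only push: do not lift the bar out of its guide, and leave the small loose things beside the lock where they are.

Things in the scene. Friction and masses are not known exactly. Their poses are not given: they have to be found in the camera images.
- lock_base: The fixed spindle lock: a blue plate 245 x 90 x 6 mm screwed to the bench, with guide, disc and holder on it. Origin: on the bench top (z = 0), straight under the disc's axis. Its x axis is the way the bar is pushed; the plate reaches from x = -165 to x = +80 mm.
- bridge (a point): Middle of the top of the small bridge over the guide's end, 44 mm behind the disc's axis, 26 mm above the bench, 9 mm long, 42 mm wide. Behind it the guide is open on top: two aluminium rails 16 mm apart, tops 18 mm above the bench, floor 8 mm, back to base x = -160 mm.
- stop (a point): The end stop's face inside the far holder, 65 mm ahead of the disc's axis, 14 mm above the bench: the bar's nose touches it when home. The holder is a roofed aluminium socket, base x = 40 to 72 mm, 35 mm wide, 27 mm high.
- lock_disc (a joint): Angle of the steel disc about its upright axis, rad, growing counter-clockwise seen from above. At 0, and equally at pi (3.14), the slot is in line with the bar. It starts anywhere from 0.7 to 2.44, turns freely either way and stays where it is left (light friction, about 3 N at a stud).
- disc_slot (a point): Centre of the disc's top face, on its axis, 26 mm above the bench. Disc radius 36 mm; a slot 20 mm wide with flared mouths runs right across it through the centre, open on top, black floor. The point's x axis lies along the slot and turns with the disc: lined up, it is parallel to the base's x axis, either way round.
- stud_a (a point): Centre of the top of one of the two equal brass studs that stand on the disc: 12 mm thick, 30 mm high, top 56 mm above the bench, 23 mm from the disc's axis at a right angle to the slot (on the disc's +y side).
- stud_b (a point): The same for the other stud, opposite (on the disc's -y side).
- lock_bar: The loose yellow lock bar, 130 x 14 x 12 mm, 0.18 to 0.35 kg, lying in the guide. Origin: centre of its underside, 8 mm above the bench; x along the bar, toward the disc; round nose at x = +65 mm. It starts 106 to 120 mm short of home; home, its origin is over the base's origin. The disc blocks it unless the slot is lined up within about 0.1 rad.
- bar_tab (a point): Centre of the back face of the bar's orange upright tab, 63 mm behind the bar's origin, 38 mm above the bench: the place to push, along the bar's x. The tab is 10 mm thick, 26 mm wide, from 20 to 56 mm above the bench, with nothing behind it.
- grey_block: Loose bystander beside the lock: small dark grey stone block 24 x 46 x 20 mm, origin centre of underside.
- pale_ring: Loose bystander beside the lock: pale tan ring (handle ferrule), 26 mm across, 22 mm high, origin centre of underside.
- dark_wedge: Loose bystander beside the lock: dark brown wooden wedge 75 x 26 x 22 mm, origin centre of underside.
Not all that is in view belongs to the job. There is more than one size of the lock_bar; the job needs the larger.

How it is judged (in metres and radians):
On the way:
1. the disc's slot is in line with the bar (within 0.15 rad) before the bar's nose has reached the disc's centre (angle between the x axis of disc_slot and the x axis of lock_base, either way round below 0.15 rad and x of lock_bar in the frame of lock_base below -0.07 m), for 0.1 s.
At the end, for the whole second after the job is handed in: The bar has been pushed through the slotted disc and rests in the lock with its nose within 4 mm of the end stop, lying in its guide (within 5 mm sideways and in height, not tilted over 0.08 rad), the slot in line with it within 0.15 rad (x of lock_bar in the frame of lock_base above -0.004 m and y of lock_bar in the frame of lock_base between -0.005 and 0.005 m and z of lock_bar in the frame of lock_base below 0.013 m and angle between lock_bar's own z axis and vertical below 0.08 rad and angle between the x axis of disc_slot and the x axis of lock_base, either way round below 0.15 rad and linear speed of lock_bar below 0.01 m/s); the robot touches nothing.
It fails at once if the bar is lifted or tipped out of its guide (over 12 mm up, or 0.25 rad) (z of lock_bar in the frame of lock_base above 0.02 m or angle between lock_bar's own z axis and vertical above 0.25 rad).
It fails at once if a loose thing beside the lock is moved more than 20 mm (distance of any of grey_block, pale_ring, dark_wedge from where it was at the start of the episode above 0.02 m).
It also fails if it takes over 51 s, if anything falls off the work surface, if the arm or the gripper's body presses on something with over 40 N, if the wrist force passes 120 N, or if a joint passes its speed limit or range.

ROBOT

A 6-joint arm with a two-finger parallel gripper is mounted at the origin on a cart in front of the work surface, level with it; the furniture and walls round the work are solid. World frame = base frame: x ahead of the robot, y to its left, z up, the work surface at z = 0. Lengths are in mm, angles in rad, forces in N, time in s.
With the tool pointing down it reaches from about 325 to 900 mm from the base axis. Payload 3.5 kg.
Tool frame: the origin (TCP) lies on the centre line of the jaws, within the pads' length; the fingertips stand 11 mm ahead of it and the grasp point (between the pads) lies 8 mm behind it (arm.tcp_to_tips is the distance from the TCP to the fingertips, in mm); z points along the fingers, y is the line along which they close (so a half turn about z gives the same grasp; the last joint's range is limited). The gripper opens to 85 mm and grips with 20 to 120 N. Pads are 22 mm wide; open, the fingers measure 114 mm over their backs; the gripper's body (76 mm by 85 mm) begins 54 mm behind the grasp point. The pads swing forward as they close: fully open they stand 13 mm farther back than shut.
Start: joints at [1.076, 0.276, -0.026, 1.268, 0, 1.467], TCP at [238.664, 577.634, 242.313] pointing down, gripper open.
Joint ranges: [-3.12, 3.12], [-0.85, 1.88], [-1.08, 1.24], [-1.95, 2.15], [-1.57, 1.53], [-3.14, 3.14]. Speed limits (rad/s): [2.57, 2.57, 3.14, 3.14, 3.14, 3.14].

INTERFACE

Orientations are given as [roll, pitch, yaw] about the fixed x, y, z axes, in that order (R = Rz(yaw) Ry(pitch) Rx(roll)).
In Python, from station import arm gives the robot as it stands.
- The arm moves only by the tool send_rows, never from a script. Its argument "rows" is a list of rows, each a list of 3 entries, a list of its own where there are three numbers: the shift along the tool's x, y, z in mm, then the turn, a rotation vector about the tool's x, y, z in degrees, then the closure, from -1 (fully open) to 1 (shut), so that 0 is half open. A call has 1 to 5 rows; each row shifts and turns the commanded pose from where the row before left it, along the tool's axes as they then stand; what a row does not reach is not made up. A row lasts 1/10 s, in which the tool goes at most 50 mm and 8.59 degrees, less where a joint would pass 70% of its speed; a pose out of reach is approached as far as the arm can. A call with a gripper value outside its range is refused whole. The fingers move at their own pace and stop on an object; "newtons" is the grip in N (left out, the last holds). Time passes only in rows, so rows that do not move let the fingers close. It gives the time, the measured TCP pose, the force, the opening and the grip force at its end, in the units of the state.
- arm.state(): the state, without advancing time (a new reading comes with each control period).
- arm.get_image(name): name is "scene" or "top" or "wrist"; returns a dict with "pixels" (400x640x3 uint8, red, green, blue), "range_z" (400x640 float32, mm along the optical axis (not along the pixel's ray), 0 where there is no reading), "fov_y" (degrees; the focal length in pixels is half the picture's height over the tangent of half this angle, whatever the lens; pixels are square), "cx", "cy" (the principal point, pixels), "T" (4x4, takes a point from camera to world coordinates). Camera axes: x right, y up, looking along -z (the intrinsics and any distortion apply to the point x, -y, -z); pixel columns grow to the right and rows downward; lengths in mm; the calibration is good to about 2 mm. The wrist camera is an equidistant fisheye: a pixel r from the principal point sees the ray r / f radians off the axis. A picture is of the moment at which its call begins.
- arm.sign_off(): hands the job in; it is judged then, once.
The state is a dict: "t": time; "joint_pos": joint angles; "qvel": joint speeds; "effort": joint torques, N m; "tool_pos": TCP position; "tool_rot": TCP orientation; "contact_force": force on the tool from outside, world axes, zero at the start; "ft_torque": the same for the moment, N m; "gripper_width": opening from 0.0 (shut) to 1.0 (fully open); "grasp_force": force on a finger pad.
Only numpy, scipy, OpenCV 4.12 (cv2) and the standard library are available. Lean on these libraries where they do the work, as an engineer would, in place of code of your own. Each camera call takes 0.05 s, during which the arm holds its last target. There are 200 camera calls.

## Working session

There is one attempt and no reset: what is moved stays moved. The work goes in short steps, Python scripts to look and compute and a tool call to move; the robot and the scene stay as the last step left them, time stands still between calls to the robot, and variables do not carry over. Pictures are saved under pics/ and viewed, at most 10 in all, crops included, and the job is handed in when it is done.

Besides the shell and the picture viewer there is one more tool, called after ">>>" as a command line: name --argument value ..., lists and objects as JSON in quotes. send_rows: Moves the arm, as the interface text tells. Its arguments: {"type":"object","properties":{"rows":{"type":"array"},"newtons":{"type":"number"}},"required":["rows"]}

```bash
mkdir -p pics; ls; cat > h.py <<'E'
import numpy as np, cv2
from station import arm
def pt(im,u,v,z=None):
    f=200/np.tan(np.radians(im["fov_y"])/2)
    d=np.array([(u-im["cx"])/f,-(v-im["cy"])/f,-1.0])
    T=np.array(im["T"]);R=T[:3,:3];t=T[:3,3]
    if z is None: k=im["range_z"][int(v),int(u)]
    else: k=(z-t[2])/(R@d)[2]
    return R@(d*k)+t
E
python3 - <<'E'
from h import *
for n in("scene","top"):
    im=arm.get_image(n);cv2.imwrite(f"pics/{n}.png",im["pixels"][:,:,::-1]);np.save(f"pics/{n}.npy",im,allow_pickle=True)
    print(n,im["fov_y"],im["cx"],im["cy"],np.round(im["T"],3).tolist())
print(arm.state())
E
```

```text
pics
scene 46.18981983190184 326.6244377154941 192.7557325991856 [[-0.498, 0.458, -0.736, -103.204], [-0.867, -0.267, 0.421, 301.646], [-0.004, 0.848, 0.53, 543.501], [0.0, 0.0, 0.0, 1.0]]
top 42.75217042490001 314.22953691836574 201.339118170267 [[0.025, 0.989, -0.146, 418.27], [-1.0, 0.022, -0.018, -56.521], [-0.015, 0.146, 0.989, 903.029], [0.0, 0.0, 0.0, 1.0]]
{'t': 0.1, 'joint_pos': array([ 1.07557378e+00,  2.77076409e-01, -2.77554878e-02,  1.26799386e+00,
       -9.35151511e-06,  1.46740487e+00]), 'qvel': array([ 0.00096624, -0.00139981,  0.00183457,  0.0003274 ,  0.00069803,
        0.00028337]), 'effort': array([ 1.40490724e-04, -4.46709394e+01,  2.96128142e+01,  8.46599200e-03,
       -1.28466745e-04, -8.29834420e-06]), 'tool_pos': array([238.35449743, 577.02194062, 241.25386284]), 'tool_rot': array([-3.13957309e+00, -2.00150834e-04,  2.74976138e+00]), 'contact_force': array([-0.61141245,  0.32975668, -0.6279467 ]), 'ft_torque': array([0.01284161, 0.00571702, 0.04988178]), 'grasp_force': 0.0, 'gripper_width': 0.9984425533952226}
```

View pics/top.png

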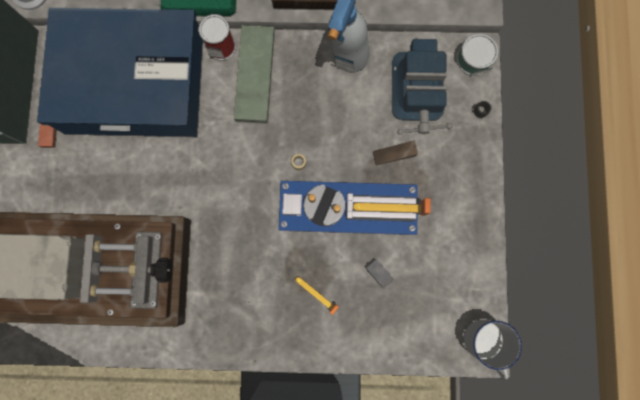

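View pics/scene.png

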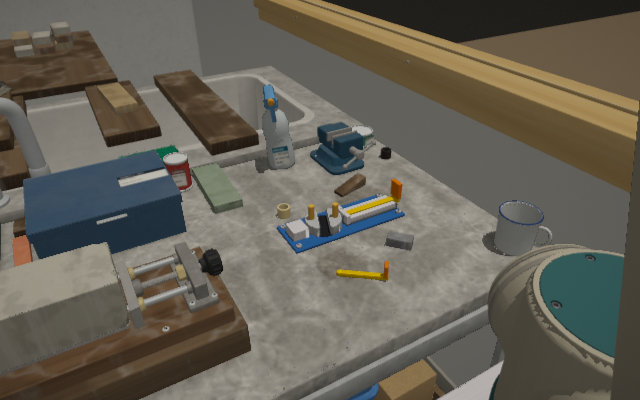

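The top view shows the lock's blue plate at (348,207), with the disc at (324,205), its studs at (312,198) and (337,209), the holder at (291,204) and the bar in its guide with the orange tab at (427,206). Things that could be taken for the lock_bar: the bar in the guide (387,207) and the small loose bar (315,293). I choose the one in the guide, because it is larger and lies in the lock. Next is a close crop to check that.

```bash
python3 - <<'E'
from h import *
im=np.load("pics/top.npy",allow_pickle=True).item()
c=im["pixels"][170:245,270:440,::-1]
cv2.imwrite("pics/crop.png",cv2.resize(c,None,fx=4.7,fy=4.7,interpolation=cv2.INTER_CUBIC))
for n,u,v,z in[("c1",285,186,6),("c2",413,190,6),("c3",413,230,6),("c4",284,229,6),("disc",324,205,26),("sl",312,198,56),("sr",337,209,56),("tab",427,206,56),("ring",299,161,22),("wedge",395,153,22),("block",379,273,20)]:
    print(n,np.round(pt(im,u,v,z),1),np.round(pt(im,u,v),1))
E
```

```text
c1 [576.9  12.8   6. ] [576.4  12.6   8.7]
c2 [ 574.7 -214.9    6. ] [ 574.2 -214.4    8.7]
c3 [ 503.5 -214.6    6. ] [ 503.2 -214.2    8.6]
c4 [499.9  12.    6. ] [500.2  12.2   2.8]
disc [541.4 -57.5  26. ] [544.  -57.5   7.4]
sl [548.6 -37.1  56. ] [548.1 -37.2  59. ]
sr [530.9 -79.3  56. ] [531.  -79.3  55.5]
tab [ 539.4 -229.2   56. ] [ 539.4 -229.3   55.8]
ring [619.3 -11.7  22. ] [623.4 -10.8   4.3]
wedge [ 637.4 -180.6   22. ] [ 639.5 -181.8   13.6]
block [ 427.1 -154.    20. ] [ 427.1 -154.3   17.4]
```

View pics/crop.png

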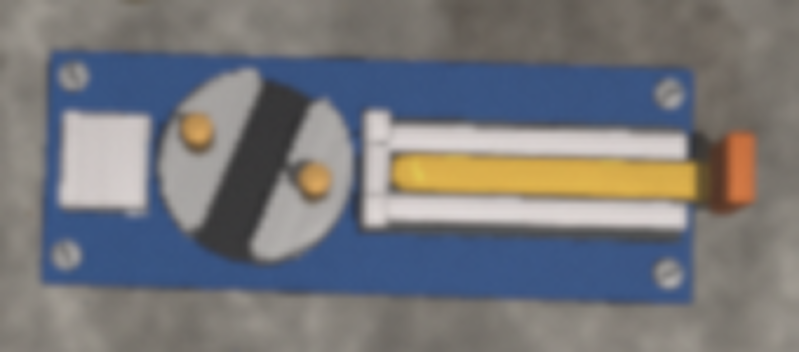

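The crop confirms the choice. The larger yellow bar lies in the guide, with its nose at crop (400,172) and the tab at (740,170). The slot runs from (290,90) to (225,245), so the disc angle is about 1.17 rad. stud_a is the right-hand stud at (315,180).

Plan: close the fingers, push stud_a toward -x and then +y, which turns the disc clockwise by 67°. Then push the tab along +y.

>>> send_rows --rows '[[[0, 0, 0], [0, 0, 8.5], 1], [[0, 0, 0], [0, 0, 8.5], 1], [[0, 0, 0], [0, 0, 8.5], 1], [[0, 0, 0], [0, 0, 8.5], 1], [[0, 0, 0], [0, 0, 8.5], 1]]'

```text
t: 0.6
tool_pos: [238.4, 577.2, 241.6]
tool_rot: [-3.141, 0.001, 2.002]
contact_force: [-0.6, -0.4, 0.6]
gripper_width: 0.141
grasp_force: 0.0
```

>>> send_rows --rows '[[[0, 0, 0], [0, 0, 8.5], 1], [[0, 0, 0], [0, 0, 8.5], 1], [[0, 0, 0], [0, 0, 8.1], 1], [[0, 0, 0], [0, 0, 0], 1], [[-40, 20, 0], [0, 0, 0], 1]]'

```text
t: 1.1
tool_pos: [257.8, 540.4, 241.7]
tool_rot: [-3.141, -0.002, 1.578]
contact_force: [2.1, -0.1, -0.3]
gripper_width: 0.0
grasp_force: 0.0
```

>>> send_rows --rows '[[[-40, 20, 0], [0, 0, 0], 1], [[-40, 20, 0], [0, 0, 0], 1], [[-40, 20, 0], [0, 0, 0], 1], [[-40, 20, 0], [0, 0, 0], 1], [[-40, 20, 0], [0, 0, 0], 1]]'

```text
t: 1.6
tool_pos: [358.7, 335.8, 242.1]
tool_rot: [3.142, 0.0, 1.574]
contact_force: [1.0, -0.6, -0.2]
gripper_width: -0.0
grasp_force: 0.0
```

>>> send_rows --rows '[[[-40, 20, 0], [0, 0, 0], 1], [[-40, 20, 0], [0, 0, 0], 1], [[-40, 20, 0], [0, 0, 0], 1], [[-40, 20, 0], [0, 0, 0], 1], [[-40, 20, 0], [0, 0, 0], 1]]'

```text
t: 2.1
tool_pos: [458.6, 135.7, 242.3]
tool_rot: [3.141, -0.0, 1.573]
contact_force: [0.9, -0.2, 0.9]
gripper_width: 0.0
grasp_force: 0.0
```

```bash
python3 - <<'E'
from h import *
im=np.load("pics/top.npy",allow_pickle=True).item()
P=[pt(im,270+(u+.5)/4.7-.5,170+(v+.5)/4.7-.5,z) for u,v,z in[(52,52,6),(693,70,6),(690,302,6),(42,284,6),(198,131,56),(315,179,56),(258,165,26),(740,170,56),(376,170,26)]]
print(np.round(P,1)); s=arm.state(); print(s["t"],s["tool_pos"],s["tool_rot"],s["gripper_width"],s["contact_force"])
E
```

```text
[[ 586.4   20.8    6. ]
 [ 584.8 -222.1    6. ]
 [ 496.8 -220.6    6. ]
 [ 497.9   21.6    6. ]
 [ 549.5  -36.6   56. ]
 [ 533.1  -78.7   56. ]
 [ 541.9  -58.4   26. ]
 [ 539.8 -229.3   56. ]
 [ 541.1 -101.8   26. ]]
2.1 [458.61924114 135.70046593 242.27833471] [ 3.14141078e+00 -1.61868621e-04  1.57348929e+00] 0.00016318476117239343 [ 0.89442464 -0.24706675  0.90439391]
```

>>> send_rows --rows '[[[-40, 21, 0], [0, 0, 0], 1], [[-42, 21, 0], [0, 0, 0], 1], [[-43, 21, 0], [0, 0, 0], 1], [[-43, 21, 0], [0, 0, 0], 1], [[-43, 21, 0], [0, 0, 0], 1]]'

```text
t: 2.6
tool_pos: [563.5, -75.5, 242.1]
tool_rot: [-3.141, -0.0, 1.573]
contact_force: [0.7, 1.4, 0.5]
gripper_width: 0.003
grasp_force: 0.0
```

>>> send_rows --rows '[[[0, 0, 40], [0, 0, 0], 1], [[0, 0, 40], [0, 0, 0], 1], [[0, 0, 40], [0, 0, 0], 1], [[0, 0, 30], [0, 0, 0], 1], [[0, 0, 0], [0, 0, 0], 1]]'

```text
t: 3.1
tool_pos: [558.3, -72.6, 87.3]
tool_rot: [-3.131, -0.003, 1.572]
contact_force: [-0.9, -0.0, 0.3]
gripper_width: -0.002
grasp_force: 0.0
```

```bash
python3 - <<'E'
from h import *
im=arm.get_image("top");c=im["pixels"][150:262,270:440,::-1]
a=cv2.resize(c,None,fx=3.5,fy=3.5,interpolation=cv2.INTER_CUBIC)
im=arm.get_image("scene");c=im["pixels"][150:280,250:440,::-1]
b=cv2.resize(c,None,fx=1.0*595/190,fy=1.0*595/190*.5,interpolation=cv2.INTER_CUBIC)
cv2.imwrite("pics/v1.png",np.vstack([a,b]))
s=arm.state(); print(s["t"],s["tool_pos"],s["tool_rot"])
E
```

```text
3.2 [562.7545182  -73.56432585  92.25178078] [-3.14027644e+00 -3.15790236e-04  1.57163669e+00]
```

View pics/v1.png

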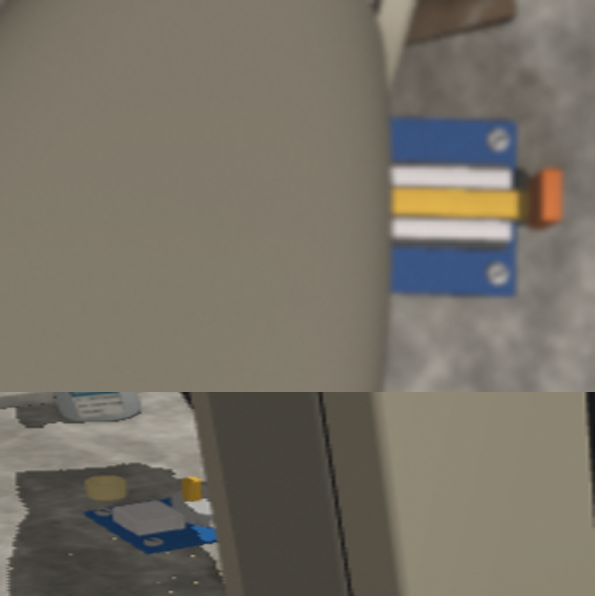

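The arm hides the disc from both fixed cameras, so I'll work from contact force and the wrist view. Next I lower slowly.

>>> send_rows --rows '[[[-2, 4, 0], [0, 0, 0], 1], [[0, 0, 0], [0, 0, 0], 1], [[0, 0, 15], [0, 0, 0], 1], [[0, 0, 15], [0, 0, 0], 1], [[0, 0, 0], [0, 0, 0], 1]]'

```text
t: 3.7
tool_pos: [566.7, -75.5, 62.1]
tool_rot: [-3.141, -0.0, 1.57]
contact_force: [-1.1, -0.2, 0.1]
gripper_width: -0.001
grasp_force: 0.0
```

>>> send_rows --rows '[[[0, 0, 15], [0, 0, 0], 1], [[0, 0, 0], [0, 0, 0], 1], [[0, 0, 0], [0, 0, 0], 1]]'

```text
t: 4.0
tool_pos: [567.7, -75.8, 48.4]
tool_rot: [3.141, 0.0, 1.57]
contact_force: [0.3, -0.5, -0.2]
gripper_width: -0.0
grasp_force: 0.0
```

```bash
python3 - <<'E'
from h import *
im=arm.get_image("wrist");cv2.imwrite("pics/w1.png",im["pixels"][:,:,::-1])
print(im["fov_y"],im["cx"],im["cy"],np.round(im["T"],2).tolist())
s=arm.state(); print(s["t"],s["tool_pos"],s["tool_rot"],s["contact_force"])
E
```

```text
65.70646984690485 315.8822037113496 198.54228669065267 [[1.0, 0.0, -0.0, 568.21], [-0.0, 0.96, 0.29, -1.67], [0.0, -0.29, 0.96, 180.06], [0.0, 0.0, 0.0, 1.0]]
4.05 [567.94639295 -75.8384938   48.57502336] [3.13995699e+00 4.04681681e-04 1.57007748e+00] [-0.22919743 -0.55105713  1.23352745]
```

View pics/w1.png

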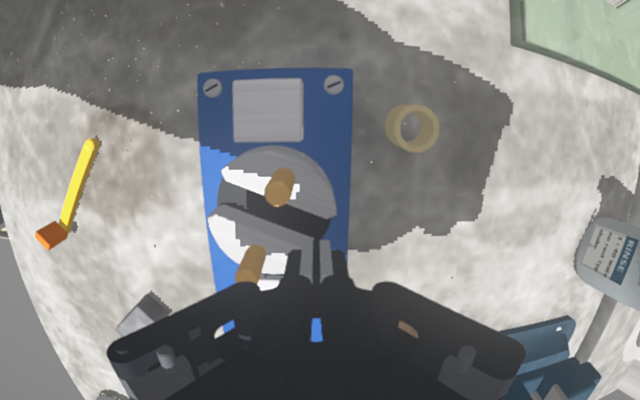

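The wrist view shows stud_a at (250,262) just left of the closed fingers at (318,265), stud_b at (280,187), and the slot running from (218,210) to (335,235). Next I push toward -x.

>>> send_rows --rows '[[[0, -6, 0], [0, 0, 0], 1], [[0, -5, 0], [0, 0, 0], 1], [[0, -5, 0], [0, 0, 0], 1], [[0, -5, 0], [0, 0, 0], 1], [[0, -5, 0], [0, 0, 0], 1]]'

```text
t: 4.55
tool_pos: [545.0, -74.2, 48.5]
tool_rot: [3.132, -0.005, 1.571]
contact_force: [11.8, 6.9, -4.3]
gripper_width: 0.002
grasp_force: 5.4
```

```bash
cat >> h.py <<'E'
def fish(im,u,v,z):
    f=200/np.tan(np.radians(im["fov_y"])/2)
    x,y=u-im["cx"],v-im["cy"];r=np.hypot(x,y);th=r/f
    d=np.array([np.sin(th)*x/r,-np.sin(th)*y/r,-np.cos(th)])
    T=np.array(im["T"]);w=T[:3,:3]@d
    return T[:3,3]+w*(z-T[2,3])/w[2]
E
python3 - <<'E'
from h import *
im=arm.get_image("wrist");cv2.imwrite("pics/w2.png",cv2.resize(im["pixels"][60:310,170:400,::-1],None,fx=2.4,fy=2.4))
np.save("pics/w2.npy",im,allow_pickle=True)
s=arm.state(); print(s["t"],s["tool_pos"],s["tool_rot"],s["contact_force"])
E
```

```text
4.6 [544.45074534 -73.98232762  48.55546316] [ 3.13251737 -0.00486197  1.57085361] [ 7.87027929  5.43492116 -1.44530641]
```

View pics/w2.png

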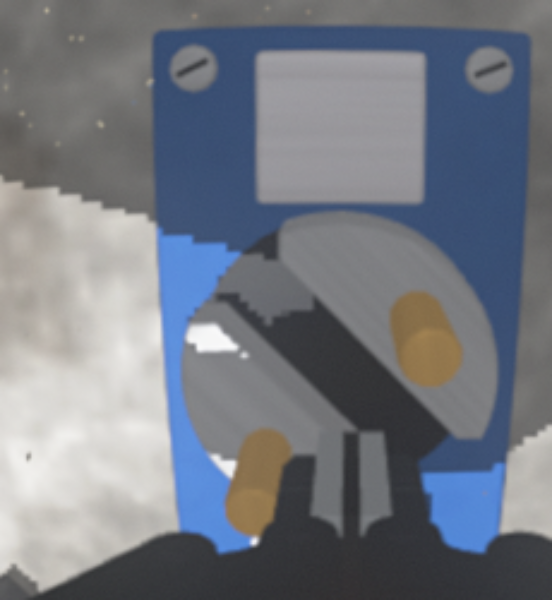

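The slot now runs diagonally at about 45° (crop (260,250) to (430,450)). stud_a's top is at crop (250,515) and stud_b's at (430,358). Next: back off, move behind stud_a and push along +y.

```bash
python3 - <<'E'
from h import *
im=np.load("pics/w2.npy",allow_pickle=True).item()
a=fish(im,170+250/2.4,60+515/2.4,56);b=fish(im,170+430/2.4,60+358/2.4,56)
print(a,b,(a+b)/2,np.hypot(*(a-b)[:2]))
d=a-b; print("disc angle",np.degrees(np.arctan2(-d[0],d[1]))-90)
for u,v in((255,202),(423,202),(256,52),(425,52)): print(fish(im,170+u/2.4,60+v/2.4,27))
E
```

```text
[526.18437778 -74.7831853   56.        ] [559.79177091 -42.68808055  56.        ] [542.98807435 -58.73563292  56.        ] 46.47098688577675
disc angle 43.68144367144248
[526.13270205 -18.22220978  27.        ]
[561.02936168 -18.32837012  27.        ]
[526.76153704  12.99326755  27.        ]
[561.12228473  12.90569205  27.        ]
```

>>> send_rows --rows '[[[0, 6, 0], [0, 0, 0], 1], [[-15, 4, 0], [0, 0, 0], 1], [[-15, 0, 0], [0, 0, 0], 1], [[0, 0, 0], [0, 0, 0], 1]]'

```text
t: 5.0
tool_pos: [551.1, -108.0, 47.3]
tool_rot: [-3.141, 0.001, 1.567]
contact_force: [0.1, -0.2, -0.1]
gripper_width: -0.001
grasp_force: 0.0
```

>>> send_rows --rows '[[[0, -15, 0], [0, 0, 0], 1], [[0, -16, 0], [0, 0, 0], 1], [[0, 0, 0], [0, 0, 0], 1], [[7, 0, 0], [0, 0, 0], 1], [[6, 0, 0], [0, 0, 0], 1]]'

```text
t: 5.5
tool_pos: [521.0, -92.4, 47.5]
tool_rot: [3.14, -0.0, 1.569]
contact_force: [0.3, 0.7, -0.1]
gripper_width: -0.001
grasp_force: 0.0
```

>>> send_rows --rows '[[[5, 0, 0], [0, 0, 0], 1], [[5, 0, 0], [0, 0, 0], 1], [[5, 0, 0], [0, 0, 0], 1], [[0, 0, 0], [0, 0, 0], 1]]'

```text
t: 5.9
tool_pos: [518.0, -78.1, 46.5]
tool_rot: [-3.136, 0.003, 1.57]
contact_force: [-2.6, -3.9, -1.5]
gripper_width: -0.002
grasp_force: 1.9
```

```bash
python3 - <<'E'
from h import *
im=arm.get_image("wrist");cv2.imwrite("pics/w3.png",cv2.resize(im["pixels"][60:310,200:480,::-1],None,fx=2.4,fy=2.4))
np.save("pics/w3.npy",im,allow_pickle=True)
s=arm.state(); print(s["t"],s["tool_pos"],s["tool_rot"],s["contact_force"])
E
```

```text
5.95 [518.54591305 -77.97377093  46.55510528] [-3.13762359e+00  2.81407967e-03  1.57008083e+00] [-2.18939315 -3.87276094 -0.75491971]
```

View pics/w3.png

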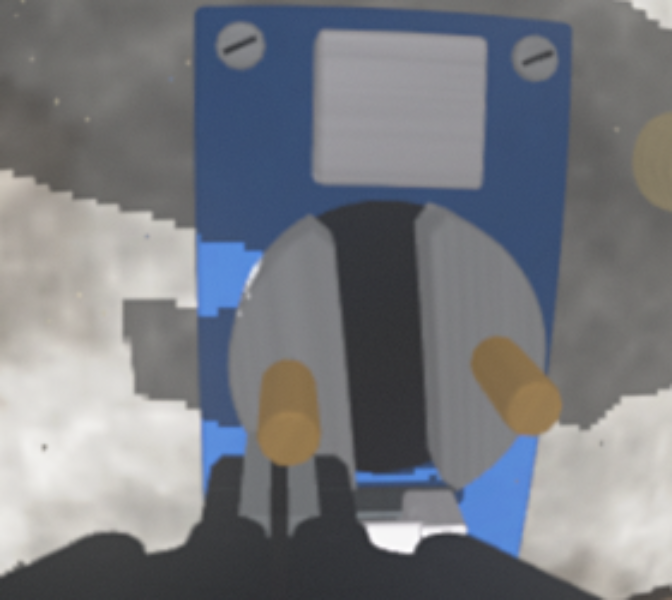

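The slot is now almost in line, from crop (375,210) to (390,465). stud_a's top is at (289,438) and stud_b's at (532,407).

```bash
python3 - <<'E'
from h import *
im=np.load("pics/w3.npy",allow_pickle=True).item()
g=lambda u,v,z:fish(im,200+u/2.4,60+v/2.4,z)
a=g(289,438,56);b=g(532,407,56);d=a-b
print(a,b,(a+b)/2,np.degrees(np.arctan2(-d[0],d[1]))-90)
# slot edges on top face
for p,q in(((335,255),(355,460)),((415,240),(430,445))):
    e=g(*p,26)-g(*q,26);print(g(*p,26),g(*q,26),np.degrees(np.arctan2(-e[0],e[1])))
for u,v in((313,184),(482,187),(319,30),(486,38)): print(g(u,v,27))
E
```

```text
[520.69023439 -60.971029    56.        ] [565.64824867 -55.41498659  56.        ] [543.16924153 -58.19300779  56.        ] 7.045058531911906
[530.45055745 -33.3628006   26.        ] [536.15017148 -80.75210611  26.        ] 6.8581450446066015
[547.22690303 -30.00501681  26.        ] [553.36943368 -77.19821645  26.        ] 7.415764297767617
[525.6994324  -18.44234365  27.        ]
[560.93923291 -18.33290892  27.        ]
[526.78494472  12.9654195   27.        ]
[560.97052963  12.78433766  27.        ]
```

>>> send_rows --rows '[[[1.5, 0, 0], [0, 0, 0], 1], [[1, 0, 0], [0, 0, 0], 1], [[0, 0, 0], [0, 0, 0], 1], [[0, 0, 0], [0, 0, 0], 1]]'

```text
t: 6.35
tool_pos: [520.3, -75.0, 47.3]
tool_rot: [3.141, 0.0, 1.57]
contact_force: [-1.0, -3.4, -1.7]
gripper_width: 0.0
grasp_force: 1.3
```

```bash
python3 - <<'E'
from h import *
im=arm.get_image("wrist");cv2.imwrite("pics/w4.png",cv2.resize(im["pixels"][60:310,200:480,::-1],None,fx=2.4,fy=2.4))
np.save("pics/w4.npy",im,allow_pickle=True)
s=arm.state(); print(s["t"],s["tool_pos"],s["tool_rot"],s["contact_force"])
E
```

```text
6.4 [520.49055602 -75.02563868  47.3722406 ] [ 3.14106546e+00 -3.03563948e-05  1.57012285e+00] [-1.95828175 -2.20299118 -1.34353293]
```

View pics/w4.png

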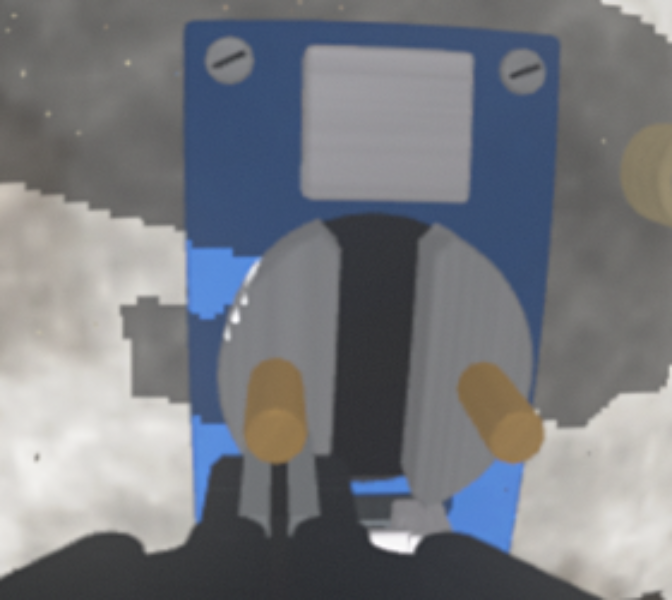

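The slot looks parallel to the plate: stud_a is at crop (275,436) and stud_b at (515,436). I'll check the angle, then back off and go over to behind the tab.

```bash
python3 - <<'E'
from h import *
im=np.load("pics/w4.npy",allow_pickle=True).item()
g=lambda u,v,z:fish(im,200+u/2.4,60+v/2.4,z)
a=g(275,436,56);b=g(515,436,56);d=a-b
print(a,b,(a+b)/2,np.degrees(np.arctan2(-d[0],d[1]))-90)
for p,q in(((341,255),(331,455)),((417,250),(402,460))):
    e=g(*p,26)-g(*q,26);print(np.degrees(np.arctan2(-e[0],e[1])))
E
```

```text
[520.45224578 -57.89499306  56.        ] [565.67996313 -58.6670346   56.        ] [543.06610446 -58.28101383  56.        ] -0.9779495552039776
-1.3709267395450506
-0.8082142465883186
```

>>> send_rows --rows '[[[-10, 0, 0], [0, 0, 0], 1], [[-10, 0, 0], [0, 0, 0], 1], [[0, 0, -25], [0, 0, 0], 1], [[0, 0, -30], [0, 0, 0], 1], [[0, 0, 0], [0, 0, 0], 1]]'

```text
t: 6.9
tool_pos: [524.4, -96.8, 106.8]
tool_rot: [3.132, 0.002, 1.569]
contact_force: [2.3, -0.4, 1.0]
gripper_width: 0.006
grasp_force: 0.0
```

>>> send_rows --rows '[[[-32, 4, 0], [0, 0, 0], 1], [[-32, 6, 0], [0, 0, 0], 1], [[-32, 6, 0], [0, 0, 0], 1], [[-32, 6, 0], [0, 0, 0], 1], [[-35, 0, 0], [0, 0, 0], 1]]'

```text
t: 7.4
tool_pos: [542.9, -259.9, 102.2]
tool_rot: [3.14, -0.0, 1.57]
contact_force: [0.6, 0.3, -0.7]
gripper_width: -0.005
grasp_force: 0.0
```

>>> send_rows --rows '[[[0, 0, 0], [0, 0, 0], 1], [[0, 0, 0], [0, 0, 0], 1], [[0, 0, 0], [0, 0, 0], 1]]'

```text
t: 7.7
tool_pos: [541.5, -257.4, 101.8]
tool_rot: [-3.141, -0.001, 1.57]
contact_force: [-0.5, 0.0, 0.0]
gripper_width: -0.0
grasp_force: 0.0
```

The disc is within about 1° of aligned. Next I lower behind the tab.

>>> send_rows --rows '[[[-3, 1, 20], [0, 0, 0], 1], [[0, 0, 20], [0, 0, 0], 1], [[0, 0, 15], [0, 0, 0], 1], [[0, 0, 8], [0, 0, 0], 1], [[0, 0, 0], [0, 0, 0], 1]]'

```text
t: 8.2
tool_pos: [541.9, -259.8, 37.9]
tool_rot: [-3.139, -0.002, 1.571]
contact_force: [0.5, 0.4, 0.2]
gripper_width: 0.001
grasp_force: 0.0
```

>>> send_rows --rows '[[[5, 0, 0], [0, 0, 0], 1], [[5, 0, 0], [0, 0, 0], 1], [[5, 0, 0], [0, 0, 0], 1], [[5, 0, 0], [0, 0, 0], 1], [[5, 0, 0], [0, 0, 0], 1]]'

```text
t: 8.7
tool_pos: [543.8, -236.7, 40.3]
tool_rot: [3.14, 0.002, 1.57]
contact_force: [0.4, -2.9, 1.6]
gripper_width: 0.003
grasp_force: 1.4
```

```bash
python3 - <<'E'
from h import *
im=arm.get_image("wrist");cv2.imwrite("pics/w5.png",im["pixels"][:,:,::-1])
s=arm.state(); print(s["t"],s["tool_pos"],s["tool_rot"],s["contact_force"])
E
```

```text
8.75 [ 543.58910835 -235.70128937   40.11111298] [3.14028539e+00 9.48168666e-04 1.57036686e+00] [ 0.17064191 -1.17146053  1.08187355]
```

View pics/w5.png

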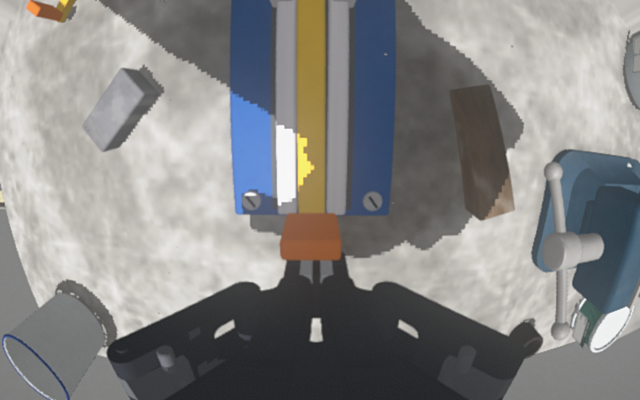

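The fingers at (316,265) sit centred behind the orange tab at (311,235), with light contact. Now I push.

>>> send_rows --rows '[[[5, 0, 0], [0, 0, 0], 1], [[5, 0, 0], [0, 0, 0], 1], [[5, 0, 0], [0, 0, 0], 1], [[5, 0, 0], [0, 0, 0], 1], [[5, 0, 0], [0, 0, 0], 1]]'

```text
t: 9.25
tool_pos: [543.0, -210.8, 39.4]
tool_rot: [3.142, 0.0, 1.57]
contact_force: [0.7, -2.6, 1.2]
gripper_width: 0.002
grasp_force: 1.4
```

>>> send_rows --rows '[[[5, 0, 0], [0, 0, 0], 1], [[5, 0, 0], [0, 0, 0], 1], [[5, 0, 0], [0, 0, 0], 1], [[5, 0, 0], [0, 0, 0], 1], [[5, 0, 0], [0, 0, 0], 1]]'

```text
t: 9.75
tool_pos: [543.1, -185.8, 39.4]
tool_rot: [3.142, 0.0, 1.57]
contact_force: [0.4, -3.3, 1.7]
gripper_width: -0.002
grasp_force: 1.5
```

>>> send_rows --rows '[[[5, 0, 0], [0, 0, 0], 1], [[5, 0, 0], [0, 0, 0], 1], [[5, 0, 0], [0, 0, 0], 1], [[5, 0, 0], [0, 0, 0], 1], [[5, 0, 0], [0, 0, 0], 1]]'

```text
t: 10.25
tool_pos: [543.2, -160.8, 39.4]
tool_rot: [3.141, 0.0, 1.57]
contact_force: [1.6, -3.8, 1.5]
gripper_width: -0.001
grasp_force: 1.7
```

>>> send_rows --rows '[[[5, 0, 0], [0, 0, 0], 1], [[5, 0, 0], [0, 0, 0], 1], [[5, 0, 0], [0, 0, 0], 1], [[4, 0, 0], [0, 0, 0], 1], [[3, 0, 0], [0, 0, 0], 1]]'

```text
t: 10.75
tool_pos: [543.3, -138.8, 39.4]
tool_rot: [3.141, 0.0, 1.57]
contact_force: [1.0, -3.6, 2.3]
gripper_width: -0.001
grasp_force: 1.8
```

>>> send_rows --rows '[[[2, 0, 0], [0, 0, 0], 1], [[2, 0, 0], [0, 0, 0], 1], [[0, 0, 0], [0, 0, 0], 1]]'

```text
t: 11.05
tool_pos: [542.8, -134.7, 39.1]
tool_rot: [-3.141, -0.001, 1.57]
contact_force: [1.2, -2.3, 1.2]
gripper_width: -0.002
grasp_force: 1.3
```

>>> send_rows --rows '[[[2, 0, 0], [0, 0, 0], 1], [[1, 0, 0], [0, 0, 0], 1], [[0, 0, 0], [0, 0, 0], 1]]'

```text
t: 11.35
tool_pos: [542.8, -132.4, 39.2]
tool_rot: [-3.141, 0.001, 1.57]
contact_force: [0.8, -5.1, 1.1]
gripper_width: -0.001
grasp_force: 2.3
```

>>> send_rows --rows '[[[1, 0, 0], [0, 0, 0], 1], [[1, 0, 0], [0, 0, 0], 1], [[0, 0, 0], [0, 0, 0], 1]]'

```text
t: 11.65
tool_pos: [542.9, -132.1, 39.4]
tool_rot: [-3.141, 0.005, 1.569]
contact_force: [0.2, -9.2, 1.0]
gripper_width: 0.001
grasp_force: 4.5
```

The motion stopped where home was predicted, at y of about -132, and the force is rising. One more small push to confirm, then I retreat.

>>> send_rows --rows '[[[1, 0, 0], [0, 0, 0], 1], [[1, 0, 0], [0, 0, 0], 1], [[0, 0, 0], [0, 0, 0], 1]]'

```text
t: 11.95
tool_pos: [543.5, -132.0, 39.9]
tool_rot: [3.141, 0.009, 1.568]
contact_force: [0.8, -13.3, 1.4]
gripper_width: -0.003
grasp_force: 6.5
```

>>> send_rows --rows '[[[-6, 0, 0], [0, 0, 0], 1], [[-12, 0, 0], [0, 0, 0], 1], [[-20, 0, 0], [0, 0, 0], 1], [[0, 0, -30], [0, 0, 0], 1], [[0, 0, -40], [0, 0, 0], 1]]'

```text
t: 12.45
tool_pos: [539.5, -164.8, 106.6]
tool_rot: [-3.134, -0.006, 1.569]
contact_force: [-0.8, -0.8, 0.0]
gripper_width: -0.002
grasp_force: 0.0
```

>>> send_rows --rows '[[[-20, -40, -30], [0, 0, 0], 1], [[-20, -40, -30], [0, 0, 0], 1], [[-20, -40, 0], [0, 0, 0], 1], [[0, 0, 0], [0, 0, 0], 1], [[0, 0, 0], [0, 0, 0], 1]]'

```text
t: 12.95
tool_pos: [427.4, -222.7, 164.5]
tool_rot: [-3.141, -0.002, 1.568]
contact_force: [0.9, -0.3, 0.3]
gripper_width: -0.004
grasp_force: 0.0
```

```bash
python3 - <<'E'
from h import *
im=arm.get_image("top");a=cv2.resize(im["pixels"][140:290,270:440,::-1],None,fx=3.5,fy=3.5,interpolation=cv2.INTER_CUBIC)
cv2.imwrite("pics/end.png",a);np.save("pics/end.npy",im,allow_pickle=True)
s=arm.state(); print(s["t"],s["tool_pos"],s["contact_force"])
E
```

```text
13.0 [ 428.19887782 -222.65530735  164.4516918 ] [-0.61267878  0.65245666 -0.2966919 ]
```

View pics/end.png

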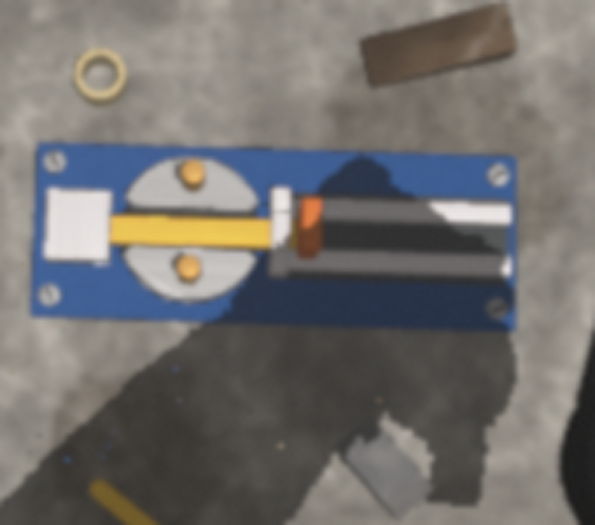

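The bar lies through the disc into the holder at (110,230), with the slot in line and the tab at (313,212) just behind the bridge. The bystanders have not moved. The hard stop (13 N with no further motion) confirms the bar is home.

```bash
python3 - <<'E'
from h import *
im=np.load("pics/end.npy",allow_pickle=True).item()
print("tab centre, expect y -116:",pt(im,270+313/3.5,140+212/3.5,56))
print(arm.sign_off())
E
```

```text
tab centre, expect y -116: [ 546.01982635 -116.58770137   56.        ]
the job is handed in; nothing more can be done
None
```

The job is handed in: the disc's slot is lined up to about 1°, the bar is pushed fully home against the stop (13 N with no further travel), and the arm is clear with the loose things unmoved; the sign-off returned no verdict.

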